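Stand the jar in the photo stand and hold the shutter open at the mark

ROBOT

A 7-joint arm with a two-finger parallel gripper is mounted at the origin on a cart in front of the work surface, level with it; the furniture and walls round the work are solid. World frame = base frame: x ahead of the robot, y to its left, z up, the work surface at z = 0. Lengths are in m, angles in rad, forces in N, time in s.
With the tool pointing down it reaches from about 0.4 to 0.875 m from the base axis. Payload 19.3 kg.
Tool frame: the origin (TCP) lies midway between the tips of the shut fingers; the grasp point (between the pads) lies 19 mm behind it; z points along the fingers, y is the line along which they close (so a half turn about z gives the same grasp; the last joint's range is limited). The gripper opens to 85 mm and grips with 20 to 120 N. Pads are 22 mm wide; open, the fingers measure 114 mm over their backs; the gripper's body (76 mm by 85 mm) begins 54 mm behind the grasp point. The pads swing forward as they close: fully open they stand 13 mm farther back than shut.
Start: joints at [-1.337, 0.521, -0.036, 1.599, 0.021, 1.021, -0.113], TCP at [0.187, 0.596, 0.231] pointing down, gripper open.
Joint ranges: [-2.91, 2.91], [-0.3, 2.13], [-1.5, 1.42], [0.17, 2.43], [-1.26, 4.41], [0.16, 1.93], [-2.52, 2.52]. Speed limits (rad/s): [1.89, 1.89, 2.39, 2.39, 3.01, 3.01, 3.01].

INTERFACE

Orientations are given as a unit quaternion [x, y, z, w].
In Python, from bench import r, optics, job gives the robot as it stands. The module is installed in compiled form; this text tells all that it offers.
- The arm moves only by the shell command python3 -m jog 'ROWS' [FORCE]. ROWS is JSON, one flat list of numbers, 7 for each row, row after row: the shift along the tool's x, y, z in mm, then the turn, a rotation vector about the tool's x, y, z in degrees, then the closure, from -1 (fully open) to 1 (shut). A call has 1 to 12 rows; each row shifts and turns the commanded pose from where the row before left it, along the tool's axes as they then stand; what a row does not reach is not made up. A row lasts 1/12 s, in which the tool goes at most 41.7 mm and 7.16 degrees, less where a joint would pass 70% of its speed; a pose out of reach is approached as far as the arm can. A call with a gripper value outside its range is refused whole. The fingers move at their own pace and stop on an object; FORCE is the grip in N (left out, the last holds). Time passes only in rows, so rows that do not move let the fingers close. It gives the time, the measured TCP pose, the force, the opening and the grip force at its end, in the units of the state.
- r.state(): the state, without advancing time (a new reading comes with each control period).
- optics.capture(name): name is "scene" or "top"; returns a dict with "pixels" (400x640x3 uint8, red, green, blue), "mtx" (3x3 intrinsics, pixels), "k1" (the pictures are not rectified: a ray, as slopes to the right and down, at radius r is drawn at 1 + k1 r^2 times it, then the intrinsics apply), "T" (4x4, takes a point from camera to world coordinates). Camera axes: x right, y down, z forward; pixel columns grow to the right and rows downward; lengths in m; the calibration is good to about 2 mm. A picture is of the moment at which its call begins. There is no depth.
- job.hand_in(): hands the job in; it is judged then, once.
The state is a dict: "clock": time; "joint_pos": joint angles; "dq": joint speeds; "tau": joint torques, N m; "tool_pos": TCP position; "eef_rot": TCP orientation; "force": force on the tool from outside, world axes, zero at the start; "torque": the same for the moment, N m; "width": finger opening in m; "grasp_force": force on a finger pad.
Only numpy, scipy, OpenCV 4.12 (cv2) and the standard library are available. Lean on these libraries where they do the work, as an engineer would, in place of code of your own. Each camera call takes 0.05 s, during which the arm holds its last target. There are 200 camera calls.

TASK

Get the jar ready for its record photo: stand the amber jar upright on the round pad of the photo stand, setting it down rather than dropping it, and let go of it. Then take the spring-return shutter slide by its upright grip, pull it out towards the front until its pointer is level with the clip on the scale, and finish while still holding it there, because it springs shut when released. Keep the jar upright and do not disturb the glue stick or the label roll.

Things in the scene. Friction and masses are not known exactly. Their poses are not given: they have to be found in the camera images.
- stand: photo stand, fixed to the desk: an aluminium base plate 220 mm (x) by 280 mm (y) by 12 mm; origin at the centre of its underside, x to the back, y to the left, z up; its front (-x) faces the robot within 0.3 rad. A white camera (123 mm tall, top 135 mm above the desk) stands at its right and looks left across the plate to the round grey pad; the black shutter blade stands in front of the lens
- pad_top (a point): centre of the top face of the round grey pad (84 mm across, 18 mm above the desk) on the left of the stand; the jar shall stand here, centred within about 15 mm
- jar_center (a point): centre of the loose amber jar with white cap: upright cylinder 56 mm in diameter, 90 mm tall, 0.14 to 0.28 kg; this point is half-way up (45 mm above its underside); z is its own axis
- jar: the same jar as a body (origin at the centre of its underside); see jar_center
- shutter: the shutter slide with its blade, pointer and grip; its frame is that of the stand when home and moves along the stand's -x as the slide is pulled out. Stroke 0 to 75 mm; a spring pulls it home with about 5 N at home, rising by 1.2 N per 10 mm. The blade is 60 mm long, its top 115 mm above the desk, its front edge 100 mm behind the grip
- shutter_grip (a point): centre of the slide's upright black grip at the front of the stand: block 14 mm (stand x) by 36 mm (stand y) by 40 mm tall, from 56 to 96 mm above the desk, free on all sides, on a stem; moves with the slide
- pointer_tip (a point): tip of the slide's 3 mm pointer beside the scale, 32.5 mm above the desk; moves with the slide
- clip_mark (a point): middle of the side towards the pointer of the dark steel clip, 10 mm wide along the slide, that sits on the white scale strip of the stand, 30 to 55 mm in front of the pointer's home position; fixed during the task. The pointer is at the mark when its tip and this point agree along the stand's x within 5 mm
- glue_center (a point): centre of a loose white glue stick, 27 mm in diameter, 98 mm tall, standing upright; leave it alone
- roll_center (a point): centre of a loose white label roll, 69 mm in diameter, 40 mm high, lying flat; leave it alone
Not all that is in view belongs to the job. What is shaped like the jar but blue is not meant.

How it is judged:
By the outcome, as a careful person would: the job done as asked, in the order asked, and still so for the second after the job is handed in, while the arm keeps its last pose, push and grip.
It also fails if it takes over 58 s, if anything falls off the work surface, if the arm or the gripper's body presses on something with over 40 N, if the wrist force passes 120 N, or if a joint passes its speed limit or range.

## Working session

There is one attempt and no reset: what is moved stays moved. The work goes in short steps, Python scripts to look and compute and a shell command to move; the robot and the scene stay as the last step left them, time stands still between calls to the robot, and variables do not carry over. Pictures are saved under pics/ and viewed, at most 10 in all, crops included, and the job is handed in when it is done.

```bash
mkdir -p pics
cat > h.py <<'E'
import numpy as np, cv2
from bench import r, optics, job
def cap(n):
    c=optics.capture(n); return c
def save(c,f,crop=None,s=1):
    im=c["pixels"][:,:,::-1]
    if crop: x0,y0,x1,y1=crop; im=im[y0:y1,x0:x1]
    cv2.imwrite("pics/"+f,cv2.resize(im,None,fx=s,fy=s,interpolation=cv2.INTER_CUBIC))
def ray(c,uv):
    p=np.linalg.inv(c["mtx"])@[uv[0],uv[1],1]; d=p[:2]; q=d.copy()
    for _ in range(30): q=d/(1+c["k1"]*(q@q))
    T=np.array(c["T"]); v=T[:3,:3]@[q[0],q[1],1]; return T[:3,3],v/np.linalg.norm(v)
def onz(c,uv,z):
    o,v=ray(c,uv); return o+v*(z-o[2])/v[2]
def two(c1,u1,c2,u2):
    o1,a=ray(c1,u1); o2,b=ray(c2,u2)
    s=np.linalg.lstsq(np.c_[a,-b],o2-o1,rcond=None)[0]
    p,q=o1+a*s[0],o2+b*s[1]; return (p+q)/2,np.linalg.norm(p-q)
def proj(c,P):
    T=np.array(c["T"]); p=T[:3,:3].T@(np.asarray(P)-T[:3,3]); q=p[:2]/p[2]; q=q*(1+c["k1"]*(q@q))
    return (c["mtx"]@[q[0],q[1],1])[:2]
E
python3 - <<'E'
from h import *
for n in("scene","top"):
    c=cap(n); save(c,n+"0.png",s=1.25); print(n,np.round(c["T"],3).tolist(),np.round(c["mtx"],1).tolist(),c["k1"])
s=r.state(); print(s)
E
```

```text
scene [[0.646, -0.495, 0.581, -0.132], [-0.763, -0.439, 0.474, -0.623], [0.02, -0.749, -0.662, 0.871], [0.0, 0.0, 0.0, 1.0]] [[420.8, 0.0, 319.0], [0.0, 420.8, 203.4], [0.0, 0.0, 1.0]] -0.04127051474978241
top [[0.04, -0.976, 0.216, 0.369], [-0.999, -0.038, 0.014, -0.074], [-0.005, -0.216, -0.976, 0.914], [0.0, 0.0, 0.0, 1.0]] [[374.8, 0.0, 322.5], [0.0, 374.8, 200.7], [0.0, 0.0, 1.0]] -0.05158046423209121
{'clock': 0.1, 'joint_pos': array([-1.33716169,  0.52196561, -0.03631639,  1.59995804,  0.02119048,
        1.02110531, -0.11275344]), 'dq': array([-0.00045313, -0.00270127, -0.00018048, -0.00314858, -0.00223952,
        0.00059764, -0.00032504]), 'tau': array([ 4.27486535e-03, -9.28473186e+01,  1.98477164e+00, -3.70530260e+01,
        1.81384489e-02,  5.46044888e-03,  6.95128256e-05]), 'tool_pos': array([0.18693216, 0.59606438, 0.23077391]), 'eef_rot': array([ 1.51323166e-01,  9.88484205e-01, -5.23990023e-04, -4.40479735e-05]), 'force': array([0.27016138, 0.48553752, 0.20573264]), 'torque': array([ 0.01853603, -0.00091435,  0.02999405]), 'grasp_force': 0.0, 'width': 0.08522483211049565}
```

View pics/scene0.png

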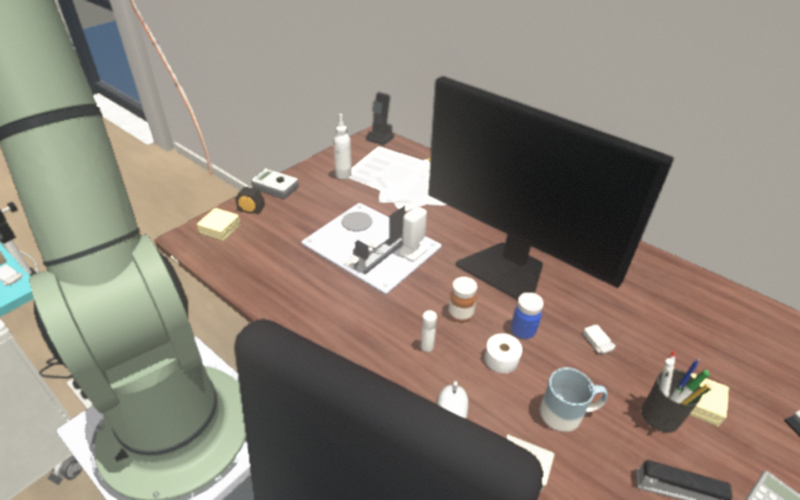

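View pics/top0.png

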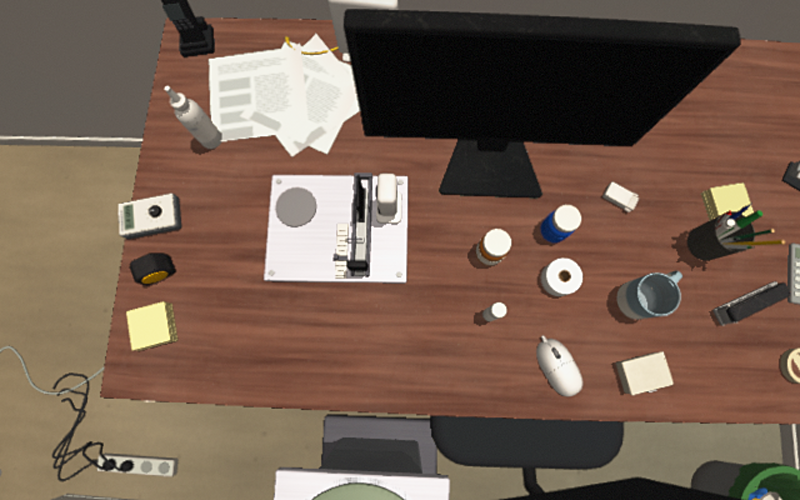

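The scene picture shows the amber jar at about (463,298), with the glue stick at (429,332), the roll at (503,352) and the blue jar at (527,316). In the top picture the stand spans (265..408, 175..282), the pad is at (296,207), the amber jar's cap at (497,242) and the shutter at about (360,225). All of these are in 1.25x pixels. Next I zoom in and measure.

Run:
```python
from h import *
c=cap("top"); save(c,"top_st.png",(205,132,335,232),6)
d=cap("scene"); save(d,"sc_st.png",(235,155,360,235),6)
def blobs(c,m,box,amin=30):
    x0,y0,x1,y1=box; k=np.zeros(m.shape,np.uint8); k[y0:y1,x0:x1]=m[y0:y1,x0:x1]
    n,l,s,ce=cv2.connectedComponentsWithStats(k); return [(s[i].tolist(),ce[i].round(1).tolist()) for i in range(1,n) if s[i,4]>amin]
h=cv2.cvtColor(c["pixels"],cv2.COLOR_RGB2HSV)
w=(h[:,:,1]<60)&(h[:,:,2]>150)
print("white caps top")
for s,ce in blobs(c,w,(370,150,480,270)): print(s,ce,onz(c,ce,.09).round(3),onz(c,ce,.098).round(3),onz(c,ce,.04).round(3))
print("plate",blobs(c,w,(200,130,340,235),300))
p=(h[:,:,1]<40)&(h[:,:,2]>90)&(h[:,:,2]<165)
for s,ce in blobs(c,p,(212,140,262,190),100): print("pad",s,ce,onz(c,ce,.018).round(4))
h=cv2.cvtColor(d["pixels"],cv2.COLOR_RGB2HSV)
w=(h[:,:,1]<60)&(h[:,:,2]>150)
print("scene white")
for s,ce in blobs(d,w,(325,215,430,305)): print(s,ce,onz(d,ce,.09).round(3))
```

```text
white caps top
[444, 164, 21, 21, 356] [453.9, 173.9] [ 0.625 -0.362  0.09 ] [ 0.623 -0.359  0.098] [ 0.641 -0.38   0.04 ]
[387, 183, 22, 22, 377] [397.6, 193.4] [ 0.574 -0.232  0.09 ] [ 0.572 -0.23   0.098] [ 0.587 -0.242  0.04 ]
[437, 206, 29, 30, 598] [451.1, 220.4] [ 0.517 -0.352  0.09 ] [ 0.515 -0.349  0.098] [ 0.526 -0.369  0.04 ]
[393, 242, 12, 12, 121] [398.8, 247.5] [ 0.452 -0.234  0.09 ] [ 0.451 -0.233  0.098] [ 0.457 -0.244  0.04 ]
plate [([211, 139, 115, 87, 7541], [266.4, 183.6]), ([284, 144, 11, 64, 309], [289.4, 183.1])]
pad [221, 150, 32, 32, 794] [236.5, 165.5] [0.6486 0.1578 0.018 ]
scene white
[325, 215, 9, 8, 39] [327.7, 217.2] [ 0.526 -0.118  0.09 ]
[362, 221, 20, 18, 287] [371.5, 229.2] [ 0.567 -0.234  0.09 ]
[414, 234, 16, 18, 244] [422.5, 242.1] [ 0.615 -0.359  0.09 ]
[360, 242, 20, 14, 162] [369.0, 249.3] [ 0.504 -0.27   0.09 ]
[337, 248, 13, 34, 353] [342.7, 263.9] [ 0.423 -0.249  0.09 ]
[389, 266, 29, 33, 754] [402.4, 281.9] [ 0.471 -0.388  0.09 ]
```

View pics/top_st.png

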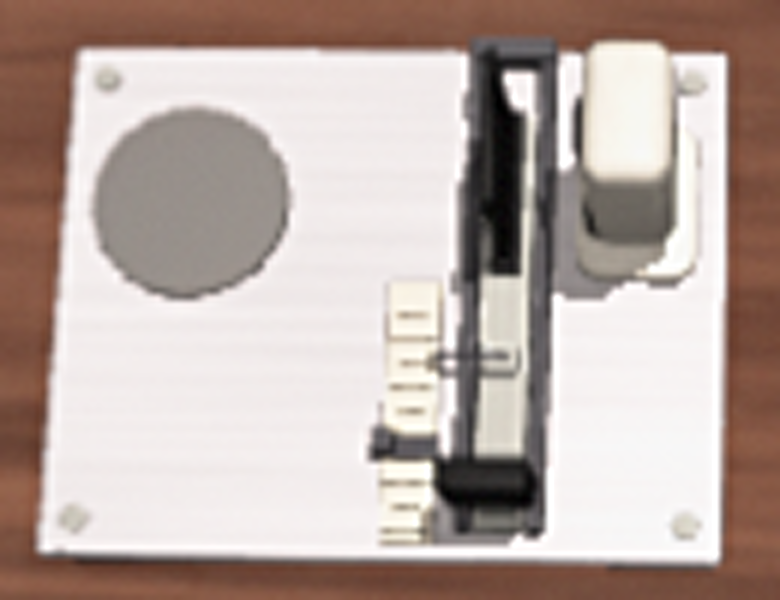

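View pics/sc_st.png

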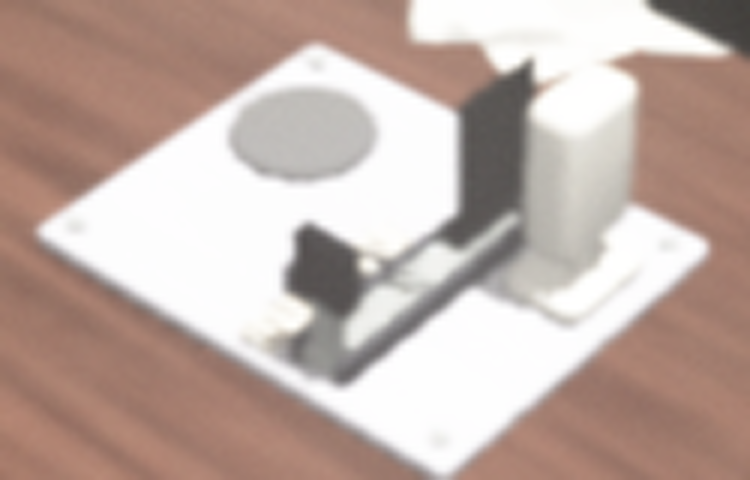

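The top crop shows the pad at (192,202), the pointer tip at about (432,360), the clip at (385..437, 432..460) and the grip at (436..535, 458..503). The scene crop confirms the grip at about (325,270) and that the blade is at the back, in its home position. Now I work out the stand frame.

Run:
```python
from h import *
c=cap("top"); d=cap("scene")
def cr(u,v): return np.array([u/6+205-.4,v/6+132-.4])
def cs(u,v): return np.array([u/6+235-.4,v/6+155-.4])
C={k:onz(c,cr(*v),.012)[:2] for k,v in dict(BL=(77,47),BR=(727,52),FR=(720,562),FL=(38,553)).items()}
S={k:onz(d,cs(*v),.012)[:2] for k,v in dict(BL=(316,42),BR=(710,246),FR=(446,474),FL=(37,234)).items()}
for K in (C,S):
    o=sum(K.values())/4
    yv=(K['BL']-K['BR'])+(K['FL']-K['FR']); xv=(K['BL']-K['FL'])+(K['BR']-K['FR'])
    print("o",o.round(4),"len",np.linalg.norm(yv)/2,np.linalg.norm(xv)/2,"yaw",np.arctan2(-yv[0],yv[1]),np.arctan2(xv[1],xv[0]))
K=C;o=sum(C.values())/4;yv=(K['BL']-K['BR'])+(K['FL']-K['FR']);a=np.arctan2(-yv[0],yv[1])
R=np.array([[np.cos(a),-np.sin(a)],[np.sin(a),np.cos(a)]])
def st(p): return (R.T@(p[:2]-o)*1000).round(1)
print("pad",st(onz(c,cr(192,202),.018)), "scene",st(onz(d,cs(304,133),.018)))
print("tip",st(onz(c,cr(432,360),.0325)))
for z in (.012,.02,.0325): print("clip",z,st(onz(c,cr(437,446),z)),"edges",st(onz(c,cr(437,432),z)),st(onz(c,cr(437,460),z)))
print("grip",st(onz(c,cr(487,478),.09)),onz(c,cr(487,478),.09).round(4))
print("grip scene",st(onz(d,cs(325,270),.076)))
g=c["pixels"][196:214,262:282].mean(2).astype(int); print(g)
s=np.array(cr(0,0));
```

```text
o [0.613  0.0729] len 0.2786317685303945 0.21955757637796158 yaw 0.027179175369787735 0.0272357514685805
o [0.6083 0.072 ] len 0.27880193439808715 0.2201553810129747 yaw 0.027660041118866333 0.03504210988374443
pad [38.6 83.7] scene [32.9 82.7]
tip [-32.  -21.7]
clip 0.012 [-63.2 -22.5] edges [-57.3 -22.2] [-69.1 -22.7]
clip 0.02 [-64.9 -23.5] edges [-59.  -23.3] [-70.7 -23.7]
clip 0.0325 [-67.4 -25.2] edges [-61.7 -24.9] [-73.1 -25.4]
grip [-91.2 -51.8] [0.5232 0.0186 0.09  ]
grip scene [-94.  -48.3]
[[238 237 238 237 237 238 237 222 168 158 181 187 183 162 189 222 212 245
  252 131]
 [237 236 237 237 237 237 239 238 228 227 232 233 232 229 234 239 213 241
  251 129]
 [237 236 236 236 238 238 236 243 242 242 243 243 244 244 244 243 215 240
  250 130]
 [237 237 237 237 238 236 191 240 242 241 242 244 243 242 244 230 212 242
  251 132]
 [239 238 239 239 240 240 196 242 241 197 183 158 156 192 239 220 216 246
  252 145]
 [239 239 240 240 243 243 205 244 245 234 233 229 228 233 242 220 238 249
  196 128]
 [238 239 239 241 243 224 178 224 247 246 246 245 246 246 245 223 243 249
  158 104
[... 237 characters left out ...]
 208 255
  163 103]
 [240 241 243 249 170  86  82  83  55  91  95  94  94  93  91 104 207 255
  147 101]
 [241 241 244 250 159  60  43  52  60  89  94  94  95  98  98 103 160 226
  111  83]
 [240 240 243 246 168 100 104 133 118 104  99 100 102 121 124  65  72 112
   55  45]
 [240 240 241 243 238 237 227 243 242 241 241 241 241 246 248  96  27  39
   33  34]
 [238 238 238 240 242 243 222 245 247 247 248 248 248 251 254 108  29  36
   40  40]
 [238 238 239 239 240 241 218 241 244 244 245 244 246 249 253 106  34  41
   44  43]
 [239 238 239 239 240 239 172 154 157 181 183 160 159 189 199  72  28  40
   43  43]
 [239 239 239 239 241 241 213 227 229 234 234 231 232 239 250 116  26  13
   20  23]]
```

```bash
python3 -m jog '[-20,-20,0,0,0,-6.3,-1,-25,-20,0,0,0,-6.3,-1,-25,-20,0,0,0,-6.3,-1,-25,-25,0,0,0,0,-1,-25,-25,0,0,0,0,-1,-25,-25,0,0,0,0,-1,-25,-25,0,0,0,0,-1,-25,-25,0,0,0,0,-1,-25,-25,0,0,0,0,-1,-25,-25,0,0,0,0,-1,-25,-25,0,0,0,0,-1,-15,-25,0,0,0,0,-1]' 40
```

```text
clock: 1.3
tool_pos: [0.467, 0.3037, 0.2313]
eef_rot: [-0.012, 1.0, -0.0, 0.0]
force: [0.8, -0.6, 0.2]
width: 0.0854
grasp_force: 0.0
```

```bash
python3 -m jog '[-8,-30,0,0,0,0,-1,-8,-40,0,0,0,0,-1,-8,-40,0,0,0,0,-1,-8,-40,0,0,0,0,-1,-8,-40,0,0,0,0,-1,-8,-40,0,0,0,0,-1,-8,-40,0,0,0,0,-1,-8,-40,0,0,0,0,-1,-8,-40,0,0,0,0,-1,-8,-40,0,0,0,0,-1,-6,-40,0,0,0,0,-1,-6,-40,0,0,0,0,-1]'; python3 -m jog '[0,-40,0,0,0,0,-1,0,-28,0,0,0,0,-1,0,0,0,0,0,0,-1,0,0,0,0,0,0,-1]'
```

```text
clock: 2.3
tool_pos: [0.569, -0.164, 0.2314]
eef_rot: [-0.013, 1.0, -0.0, 0.0]
force: [-0.2, 0.5, 0.7]
width: 0.0853
grasp_force: 0.0
clock: 2.63
tool_pos: [0.5702, -0.2317, 0.231]
eef_rot: [-0.012, 1.0, -0.0, -0.0]
force: [0.9, 1.6, 0.2]
width: 0.0854
grasp_force: 0.0
```

```bash
python3 -m jog '[-2,0,25,0,0,0,-1,0,0,30,0,0,0,-1,0,0,30,0,0,0,-1,0,0,30,0,0,0,-1,0,0,25,0,0,0,-1,0,0,20,0,0,0,-1,0,0,15,0,0,0,-1,0,0,10,0,0,0,-1,0,0,10,0,0,0,-1,0,0,0,0,0,0,-1,0,0,0,0,0,0,-1]'
python3 - <<'E'
from h import *
d=cap("scene"); save(d,"s1.png",(290,130,440,242),5)
E
```

```text
clock: 3.55
tool_pos: [0.573, -0.2295, 0.0365]
eef_rot: [-0.013, 1.0, 0.0, 0.0]
force: [0.7, 0.6, 0.4]
width: 0.085
grasp_force: 0.0
```

View pics/s1.png

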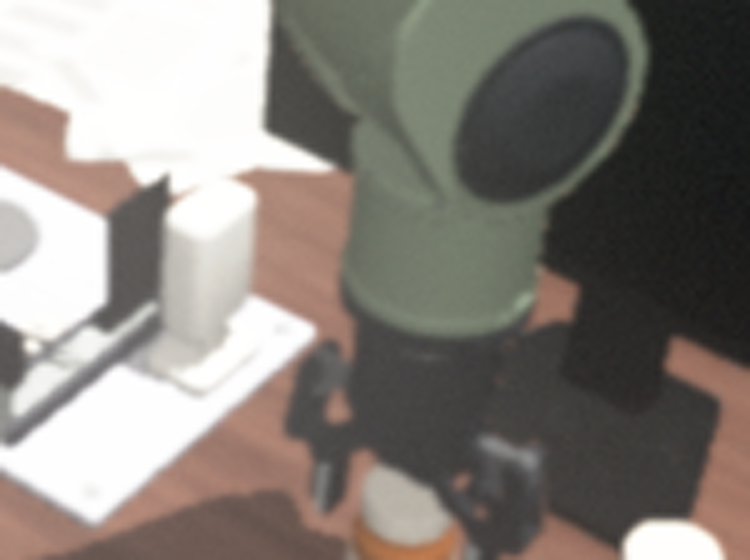

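The jar's cap at (405,505) sits between the two open fingers at (325,480) and (520,510), and nothing is touching. I close and lift.

```bash
python3 -m jog '[0,0,0,0,0,0,0.2,0,0,0,0,0,0,0.6,0,0,0,0,0,0,1,0,0,0,0,0,0,1,0,0,0,0,0,0,1,0,0,0,0,0,0,1,0,0,0,0,0,0,1,0,0,0,0,0,0,1]' 45; python3 -m jog '[0,0,-10,0,0,0,1,0,0,-20,0,0,0,1,0,0,-30,0,0,0,1,0,0,-30,0,0,0,1,0,0,-30,0,0,0,1,0,0,-30,0,0,0,1,0,0,-20,0,0,0,1,0,0,0,0,0,0,1,0,0,0,0,0,0,1]'
```

```text
clock: 4.27
tool_pos: [0.5732, -0.2299, 0.0373]
eef_rot: [-0.013, 1.0, -0.0, 0.001]
force: [-2.1, 1.6, 10.1]
width: 0.0543
grasp_force: 46.5
clock: 5.02
tool_pos: [0.5731, -0.23, 0.2079]
eef_rot: [-0.013, 1.0, -0.0, 0.001]
force: [-0.1, 0.1, -2.2]
width: 0.0543
grasp_force: 48.5
```

```bash
python3 -m jog '[-3,15,0,0,0,0,1,-7,30,0,0,0,0,1,-8,35,0,0,0,0,1,-8,35,0,0,0,0,1,-8,35,0,0,0,0,1,-8,35,0,0,0,0,1,-8,35,0,0,0,0,1,-8,35,0,0,0,0,1,-8,35,0,0,0,0,1,-8,35,0,0,0,0,1,-6,30,0,0,0,0,1,-4,20,0,0,0,0,1]'; python3 -m jog '[0,10,0,0,0,0,1,0,0,0,0,0,0,1,0,0,0,0,0,0,1]'
```

```text
clock: 6.02
tool_pos: [0.6462, 0.151, 0.205]
eef_rot: [-0.014, 1.0, 0.0, -0.001]
force: [-0.6, 0.3, -1.7]
width: 0.0545
grasp_force: 48.5
clock: 6.27
tool_pos: [0.6462, 0.1564, 0.2055]
eef_rot: [-0.013, 1.0, -0.001, -0.001]
force: [-0.4, -0.3, -1.5]
width: 0.0542
grasp_force: 48.5
```

```bash
python3 -m jog '[0,0,20,0,0,0,1,0,0,30,0,0,0,1,0,0,30,0,0,0,1,0,0,25,0,0,0,1,0,0,18,0,0,0,1,0,0,12,0,0,0,1,0,0,5,0,0,0,1,0,0,2,0,0,0,1,0,0,0,0,0,0,1]'; python3 -m jog '[0,0,1.5,0,0,0,1,0,0,1.5,0,0,0,1,0,0,1.5,0,0,0,1,0,0,1.5,0,0,0,1,0,0,0,0,0,0,1]'
python3 - <<'E'
from h import *
d=cap("scene"); save(d,"s2.png",(235,100,360,220),5)
E
```

```text
clock: 7.02
tool_pos: [0.6471, 0.1566, 0.0649]
eef_rot: [-0.013, 1.0, -0.0, 0.0]
force: [0.3, 0.4, -0.8]
width: 0.054
grasp_force: 48.4
clock: 7.43
tool_pos: [0.6466, 0.1572, 0.0582]
eef_rot: [-0.013, 1.0, -0.0, -0.0]
force: [0.3, -0.2, -1.4]
width: 0.0537
grasp_force: 48.4
```

View pics/s2.png

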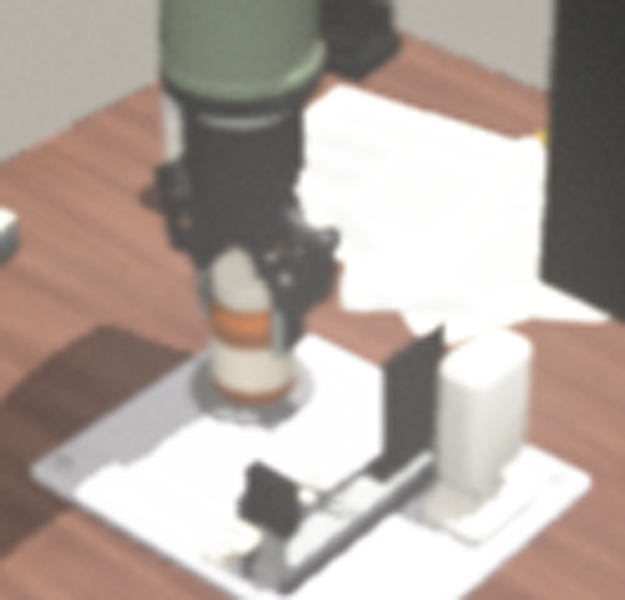

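The jar, with its base at (252,392), is just above the pad, which spans about (195..312, 335..425), and looks centred. I lower it to contact.

```bash
python3 -m jog '[0,0,1,0,0,0,1,0,0,1,0,0,0,1,0,0,0,0,0,0,1]';python3 -m jog '[0,0,1,0,0,0,1,0,0,0,0,0,0,1]'; python3 -m jog '[0,0,1,0,0,0,1,0,0,0,0,0,0,1]'
```

```text
clock: 7.73
tool_pos: [0.6466, 0.1572, 0.0561]
eef_rot: [-0.013, 1.0, -0.0, -0.0]
force: [0.3, -0.9, -1.4]
width: 0.0539
grasp_force: 48.4
clock: 7.9
tool_pos: [0.6468, 0.1572, 0.0554]
eef_rot: [-0.013, 1.0, 0.0, 0.0]
force: [-0.4, -0.6, -1.6]
width: 0.054
grasp_force: 48.5
clock: 8.07
tool_pos: [0.6469, 0.1572, 0.0553]
eef_rot: [-0.013, 1.0, 0.0, 0.0]
force: [-5.5, -1.2, 15.4]
width: 0.0543
grasp_force: 50.2
```

```bash
python3 -m jog '[0,0,0,0,0,0,1,0,0,0,0,0,0,-0.2,0,0,0,0,0,0,-0.3,0,0,0,0,0,0,-0.4,0,0,0,0,0,0,-0.6,0,0,0,0,0,0,-0.8,0,0,0,0,0,0,-1,0,0,0,0,0,0,-1,0,0,0,0,0,0,-1]' 20; python3 -m jog '[0,0,-5,0,0,0,-1,0,0,-10,0,0,0,-1,0,0,-25,0,0,0,-1,0,0,-30,0,0,0,-1,0,0,-30,0,0,0,-1,0,0,-30,0,0,0,-1,0,0,-30,0,0,0,-1,0,0,0,0,0,0,-1]'
```

```text
clock: 8.82
tool_pos: [0.6467, 0.1572, 0.0542]
eef_rot: [-0.013, 1.0, -0.0, -0.0]
force: [-0.4, -0.1, 0.1]
width: 0.0852
grasp_force: 0.0
clock: 9.48
tool_pos: [0.649, 0.1576, 0.2216]
eef_rot: [-0.013, 1.0, 0.001, 0.004]
force: [0.6, -0.0, 0.1]
width: 0.0853
grasp_force: 0.0
```

```bash
python3 -m jog '[20,10,0,0,0,0,-1,35,15,0,0,0,0,-1,35,15,0,0,0,0,-1,35,15,0,0,0,0,-1,35,15,0,0,0,0,-1,30,15,0,0,0,0,-1,20,15,0,0,0,0,-1,0,0,0,0,0,0,-1,0,0,0,0,0,0,-1]'
python3 - <<'E'
from h import *
c=cap("top"); d=cap("scene")
a=cv2.resize(c["pixels"][132:232,205:335,::-1],None,fx=5,fy=5,interpolation=cv2.INTER_CUBIC)
b=cv2.resize(d["pixels"][145:235,235:360,::-1],None,fx=5.2,fy=5.2,interpolation=cv2.INTER_CUBIC)[:, :650]
b=cv2.resize(d["pixels"][180:235,270:330,::-1],None,fx=8,fy=8,interpolation=cv2.INTER_CUBIC)
cv2.imwrite("pics/t3.png",a); cv2.imwrite("pics/s3.png",b)
E
```

```text
clock: 10.23
tool_pos: [0.4336, 0.2526, 0.2153]
eef_rot: [-0.014, 1.0, 0.0, 0.001]
force: [0.7, 0.6, -0.3]
width: 0.0852
grasp_force: 0.0
```

View pics/t3.png

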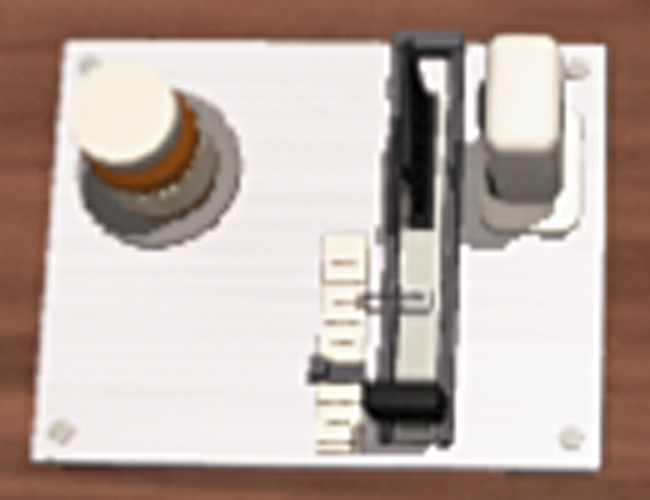

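View pics/s3.png

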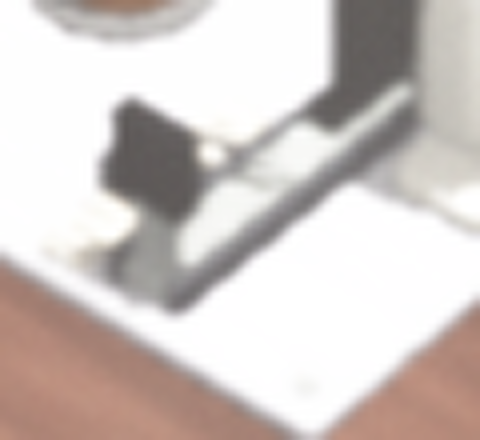

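The cap top is at (127,113), its base is inside the pad ring, and the jar stands upright. The grip is at (404,400), the pointer at (360,301) and the clip at (340,370). The scene crop shows the grip's outline centred at (152,160), and the clip is hidden behind it. Next I triangulate.

Run:
```python
from h import *
c=cap("top"); d=cap("scene")
def m(c,box,t):
    x0,y0,x1,y1=box; g=c["pixels"].max(2)[y0:y1,x0:x1]; k=(g<t).astype(np.uint8)
    n,l,s,ce=cv2.connectedComponentsWithStats(k,connectivity=4); i=1+np.argmax(s[1:,4]); s=s[i]
    return np.array([x0+s[0]+(s[2]-1)/2,y0+s[1]+(s[3]-1)/2]),s
ct,s1=m(c,(274,205,298,218),62); print(ct,s1)
cs=np.array([289-.5,200-.5]); print(two(c,ct,d,cs), onz(c,ct,.076),onz(d,cs,.076))
cap_=np.array([127/5+205-.4,113/5+132-.4]); print("jar",onz(c,cap_,.108),"pad .6486 .1578")
print(c["pixels"][186:198,272:294].mean(2).astype(int))
for rr in (191,191.5,192,192.5): print(rr,(onz(c,(277,rr),.0325)[0]-onz(c,(274,203.94),.02)[0])*1000+5)
```

```text
[286. 212.] [  4   2  17  11 133]
(array([0.5221992 , 0.02124864, 0.0759647 ]), np.float64(0.005276414018467126)) [0.52417519 0.01949596 0.076     ] [0.52008314 0.0228532  0.076     ]
jar [0.64685524 0.15188257 0.108     ] pad .6486 .1578
[[244 243 243 243 245 246 170 240 249 161  96  96  98 222 216 210 214 213
  212 219 226 108]
 [243 243 243 243 245 245 172 244 252 139  92 100 102 225 215 211 214 211
  212 220 227 115]
 [186 187 186 186 166 187 163 250 255 129  94 114 107 227 219 213 216 213
  214 220 226 101]
 [232 231 232 235 232 238 193 250 255 124  94 114  74 195 237 225 223 223
  223 211 226  92]
 [243 244 244 247 225 203 141 193 199 102  89  95  63 164 188 167 165 186
  212 175 231 104]
 [242 243 245 246 175 131  88 141 150  81  73  78  65 110 136 128 113 134
  209 152 234 113]
 [169 183 189 191 138 129 138 237 244 127  94 101  80 163 198 199 195 198
  214 149 234 114]
 [227 231 234 234 161 147 108 173 182 108  97  92  69 126 167 171 172 172
  172 165 233 115]
 [243 244 245 247 241 242 131 140 148 101  97  83  67 115 126 124 125 123
  133 203 201 106]
 [244 243 244 244 247 251 205 236 244 129  97  79  81 198 198 198 197 195
  199 221 188 102]
 [183 187 185 164 189 222 213 245 253 130  94  76  77 215 217 215 215 213
  216 221 180  84]
 [232 233 233 230 234 240 215 242 251 130  92  74  86 217 213 211 213 211
  215 220 178  79]]
191 34.7385532139598
191.5 33.49131504719438
192 32.24482999145206
192.5 30.999096674915513
```

The jar is centred within 6 mm. The pointer shows two dark lines, one of which may be its shadow, so I check which line agrees in both views at z = 32.5 mm.

Run:
```python
from h import *
c=cap("top"); d=cap("scene")
a=.0272;R=np.array([[np.cos(a),-np.sin(a)],[np.sin(a),np.cos(a)]])
B={id(c):np.array([.613,.0729]),id(d):np.array([.6083,.072])}
def prof(k,y,z,xs):
    g=k["pixels"].mean(2).astype(np.float32)
    P=np.array([proj(k,[*(B[id(k)]+R@np.array([x,y])/1000),z]) for x in xs],np.float32)
    return cv2.remap(g,P[None,:,0],P[None,:,1],cv2.INTER_LINEAR)[0].astype(int)
xs=np.arange(-50,-15,2.); print("x   ",xs.astype(int))
for y in(-24,-28,-32,-36,-44,-50,-54):
    print(y,"top",prof(c,y,.0325,xs)); print(y,"scn",prof(d,y,.0325,xs))
```

```text
x    [-50 -48 -46 -44 -42 -40 -38 -36 -34 -32 -30 -28 -26 -24 -22 -20 -18 -16]
-24 top [228 236 233 225 225 227 197 144 131 125 120 169 202 188 180 192 188 187]
-24 scn [ 92  94  96 108 129 162 197 227 233 232 223 218 227 237 246 249 251 253]
-28 top [239 238 240 243 242 221 143 166 210 202 152 192 239 251 249 245 243 244]
-28 scn [ 94 101 112 134 166 204 230 246 237 226 209 205 215 232 240 246 252 251]
-32 top [189 184 179 176 171 159 118 123 139 129  96 112 129 134 136 141 156 194]
-32 scn [105 118 131 153 178 201 211 218 208 187 175 173 187 204 222 223 227 230]
-36 top [ 89  88  89  89  90  91  92  95  96  90  79  90 101 105 103  96  96  99]
-36 scn [132 140 152 160 161 172 173 166 160 150 149 159 167 171 181 184 177 181]
-44 top [214 214 214 216 212 192 131 144 171 172 136 178 214 225 219 216 214 215]
-44 scn [231 232 228 216 203 191 184 182 190 196 198 203 211 219 221 221 224 226]
-50 top [213 213 212 213 210 192 134 155 183 173 121 162 205 219 213 212 212 213]
-50 scn [246 246 243 240 233 219 208 205 212 221 227 229 233 238 241 244 245 245]
-54 top [212 212 213 214 211 196 141 159 191 209 200 206 218 219 213 213 212 211]
-54 scn [245 245 244 241 233 223 214 214 216 219 224 229 234 239 242 245 246 247]
```

```bash
python3 -m jog '[-8,-22,0,0,0,0,-1,-12,-34,0,0,0,0,-1,-12,-34,0,0,0,0,-1,-12,-34,0,0,0,0,-1,-12,-34,0,0,0,0,-1,-12,-34,0,0,0,0,-1,-9,-26,0,0,0,0,-1,-5,-14,0,0,0,0,-1,0,0,0,0,0,0,-1,0,0,0,0,0,0,-1]'
```

```text
clock: 11.37
tool_pos: [0.5223, 0.0209, 0.2141]
eef_rot: [-0.012, 1.0, -0.0, -0.0]
force: [0.4, 0.5, 0.7]
width: 0.0852
grasp_force: 0.0
```

```bash
python3 -m jog '[0,0,20,0,0,0,-1,0,0,30,0,0,0,-1,0,0,30,0,0,0,-1,0,0,27,0,0,0,-1,0,0,20,0,0,0,-1,0,0,15,0,0,0,-1,0,0,10,0,0,0,-1,0,0,5,0,0,0,-1,0,0,0,0,0,0,-1,0,0,0,0,0,0,-1]'; python3 -m jog '[0,0,0,0,0,0,0,0,0,0,0,0,0,0.5,0,0,0,0,0,0,1,0,0,0,0,0,0,1,0,0,0,0,0,0,1,0,0,0,0,0,0,1,0,0,0,0,0,0,1,0,0,0,0,0,0,1,0,0,0,0,0,0,1,0,0,0,0,0,0,1]' 80
```

```text
clock: 12.2
tool_pos: [0.5224, 0.0222, 0.0578]
eef_rot: [-0.013, 1.0, 0.0, 0.0]
force: [-0.3, 0.6, 0.5]
width: 0.0852
grasp_force: 0.0
clock: 13.03
tool_pos: [0.5224, 0.0229, 0.0581]
eef_rot: [-0.013, 1.0, 0.001, 0.0]
force: [-4.7, 7.2, 15.6]
width: 0.035
grasp_force: 78.4
```

```bash
python3 -m jog '[2,0,0,0,0,0,1,4,0,0,0,0,0,1,5,0,0,0,0,0,1,6,0,0,0,0,0,1,6,0,0,0,0,0,1,6,0,0,0,0,0,1,4,0,0,0,0,0,1,2.5,0,0,0,0,0,1,0,0,0,0,0,0,1,0,0,0,0,0,0,1]'
python3 - <<'E'
from h import *
c=cap("top"); d=cap("scene")
a=cv2.resize(c["pixels"][132:232,205:335,::-1],None,fx=4,fy=4,interpolation=cv2.INTER_CUBIC)
b=cv2.resize(d["pixels"][132:232,235:360,::-1],None,fx=4,fy=4,interpolation=cv2.INTER_CUBIC)
a=a[:,:400]; b=b[:,:400]
cv2.imwrite("pics/p4.png",np.hstack([a,b]))
E
```

```text
clock: 13.87
tool_pos: [0.4888, 0.0221, 0.0582]
eef_rot: [-0.013, 1.0, 0.001, 0.002]
force: [8.6, 5.1, 2.9]
width: 0.0353
grasp_force: 79.3
```

View pics/p4.png

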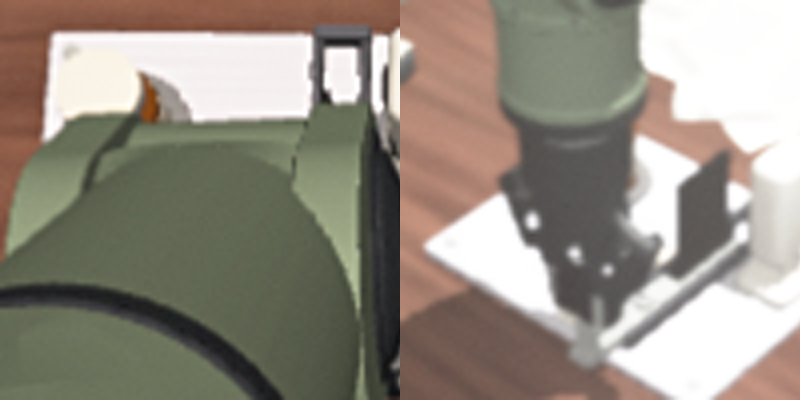

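In the top view the arm hides the pointer. In the scene view the gripper holds the grip, and the blade has come forward, with its top rear corner now at about (727,150). I check the stroke from that corner, whose height of 115 mm is known.

Run:
```python
from h import *
d=cap("scene"); b=cv2.imread("pics/scene0.png")  # 1.25x before
g0=cv2.resize(b,(640,400),interpolation=cv2.INTER_AREA).max(2); g1=d["pixels"].max(2)
def quad(g,box):
    x0,y0,x1,y1=box; k=(g[y0:y1,x0:x1]<100).astype(np.uint8)
    k=cv2.morphologyEx(k,cv2.MORPH_OPEN,np.ones((5,5),np.uint8))
    n,l,s,ce=cv2.connectedComponentsWithStats(k); i=1+np.argmax(s[1:,4]); return s[i]+[x0,y0,0,0,0],ce[i]+[x0,y0]
for g,box in((g0,(308,160,330,200)),(g1,(302,165,322,202))):
    s,ce=quad(g,box); print(s,ce,onz(d,ce,.085).round(4))
p0=onz(d,(323.3,164.6),.115);p1=onz(d,(316.6,169.1),.115); print(p0,p1,p0-p1)
print(r.state()["tool_pos"])
```

```text
[313 170   9  21 166] [316.79518072 179.77710843] [0.6352 0.0142 0.085 ]
[306 174  10  22 193] [310.55440415 184.61658031] [0.6052 0.013  0.085 ]
[0.67550177 0.02334666 0.115     ] [0.64467644 0.02373972 0.115     ] [ 0.03082533 -0.00039306  0.        ]
[0.48885925 0.02205464 0.05813618]
```

```bash
python3 -m jog '[1.5,0,0,0,0,0,1,1.5,0,0,0,0,0,1,0,0,0,0,0,0,1,0,0,0,0,0,0,1,0,0,0,0,0,0,1,0,0,0,0,0,0,1]'
python3 - <<'E'
from h import *
d=cap("scene"); g=d["pixels"].max(2); x0,y0,x1,y1=300,165,322,202
k=cv2.morphologyEx((g[y0:y1,x0:x1]<100).astype(np.uint8),cv2.MORPH_OPEN,np.ones((5,5),np.uint8))
n,l,s,ce=cv2.connectedComponentsWithStats(k); i=1+np.argmax(s[1:,4]); print(s[i]+[x0,y0,0,0,0],onz(d,ce[i]+[x0,y0],.085))
cv2.imwrite("pics/p5.png",cv2.resize(d["pixels"][150:230,270:350,::-1],None,fx=7,fy=7,interpolation=cv2.INTER_CUBIC))
E
```

```text
clock: 14.52
tool_pos: [0.486, 0.022, 0.0581]
eef_rot: [-0.013, 1.0, 0.001, 0.002]
force: [9.9, 6.4, 3.7]
width: 0.0349
grasp_force: 79.3
[305 176  11  21 194] [0.59879896 0.01105183 0.085     ]
```

View pics/p5.png

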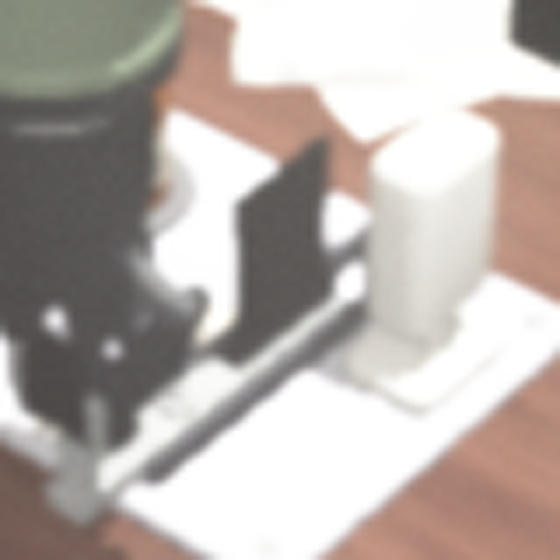

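The blade has moved about 36 mm, and the tool reading of 36.4 mm agrees. The target is about 35.5 mm, and the spring force of about 10 N fits this stroke. The grip is still held and the jar stands on the pad, so I hand in.

```bash
python3 -c "
from bench import job; print(job.hand_in())"
```

```text
the job is handed in; nothing more can be done
None
```

I handed the job in with the amber jar released upright on the pad, about 6 mm off centre, and the shutter held out about 36 mm; I had estimated the clip at 35–36 mm, but the arm hid the pointer and clip, so I couldn't check their alignment directly.

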